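# Seat the lugged combustion boat in the slotted collar

### The job

Pick up the round ceramic combustion boat that has a single lug at its foot, turn it so that the lug matches the notch, and stand it in the slotted collar at the end of the stainless rack: upright, fully down on the tray, with its lug lying in the notch. Lower it in rather than dropping it, let go of it, and leave the boat that is already in the rack where it is.

Things in the scene. Friction and masses are not known exactly. Their poses are not given: they have to be found in the camera images.
- boat_center (a point): Centre, half-way up, of the boat to move: white ceramic open cup, 44 mm diameter, 62 mm high, wall 4 mm, 63 to 126 g, upright on the bench. One lug at its foot (14 mm wide, to 46 mm from the axis, 3 to 13 mm above the underside). x: out along the lug; z: up. Grip it across the diameter, any way round, above the lug. Same-size look-alikes nearby have no lug or two lugs.
- boat_lug (a point): Centre of the outer end face of that lug, 46 mm along x from the cup's axis, 8 mm above the cup's underside. Same axes as the boat.
- seat (a point): Centre of the collar's floor, 3 mm above the bench, where the middle of the boat's underside belongs. Collar: fixed steel ring at the rack's end, inside 60, outside 70 mm across, rim 16 mm above this floor. x: out through its notch (32 mm wide, down to the floor), away from the rack; z: up. The rack (235 x 90 mm) runs along -x; its 50 mm round holes, 82 and 150 mm away, are not the boat's place.
- neighbour_center (a point): Centre, half-way up, of a boat without lug, 44 mm diameter, 62 mm high, standing loose in the rack's far round hole, 150 mm from the collar's centre. It stays where it is.
There are look-alikes about, which are no part of the job. Leave any brown or orange look-alike of the part that bears boat_center alone.

How it is judged (in metres and radians):
At the end, for the whole second after the job is handed in: The single-lug boat stands upright (within 7 degrees) on the floor of the slotted collar (its centre at most 35 mm above that floor and within 14 mm of the collar's axis), its lug out through the notch and within 23 degrees of the notch's direction, at rest and released (horizontal distance between boat_center and seat below 0.014 m and z of boat_center in the frame of seat below 0.035 m and angle between boat_center's own z axis and vertical below 0.12 rad and angle between the x axis of boat_center and the x axis of seat, either way round below 0.4 rad and x of boat_lug in the frame of seat above 0.03 m and linear speed of boat below 0.02 m/s and contact force between boat and the fingers below 0.1 N); the robot touches nothing.
It fails at once if the boat is dropped: let go more than about 30 mm above the bench (height (world z) of boat_center above 0.062 m and contact force between boat and the fingers below 0.02 N).
It fails at once if the boat already in the rack is moved by more than 25 mm (distance of neighbour_center from where it was at the start of the episode above 0.025 m).
It also fails if it takes over 35 s, if anything falls off the work surface, if the arm or the gripper's body presses on something with over 40 N, if the wrist force passes 120 N, or if a joint passes its speed limit or range.

### The arm

A 7-joint arm with a two-finger parallel gripper is mounted at the origin on the work surface. World frame = base frame: x ahead of the robot, y to its left, z up, the work surface at z = 0. Lengths are in mm, angles in rad, forces in N, time in s.
With the tool pointing down it reaches from about 400 to 850 mm from the base axis. Payload 10.4 kg.
Tool frame: the origin (TCP) lies midway between the tips of the shut fingers; the grasp point (between the pads) lies 19 mm behind it; x points along the fingers, y is the direction in which the jaws open and shut, and the axes are right-handed (so a half turn about x gives the same grasp; the last joint's range is limited). The gripper opens to 85 mm and grips with 20 to 120 N. Pads are 22 mm wide; open, the fingers measure 114 mm over their backs; the gripper's body (76 mm by 85 mm) begins 54 mm behind the grasp point. The pads swing forward as they close: fully open they stand 13 mm farther back than shut.
Start: joints at [-1.357, 0.332, -0.065, 1.46, 0.022, 1.35, -0.088], TCP at [146.606, 607.584, 231.338] pointing down, gripper open.
Joint ranges: [-2.6, 2.6], [-0.5, 2.12], [-1.47, 1.34], [0.16, 2.42], [-1.27, 4.41], [0.06, 2.06], [-2.6, 2.6]. Speed limits (rad/s): [2.22, 2.22, 2.79, 2.79, 3.14, 3.14, 3.14].

### API

Orientations are given as a unit quaternion [w, x, y, z].
In Python, from rig import manip gives the robot as it stands.
- The arm moves only by the tool drive_tool, never from a script. Its argument "targets" is a list that holds one entry, the list of rows, each a list of 5 numbers: the shift along the tool's x, y, z in mm, then the turn about the tool's x in degrees, then the opening, from 0 (shut) to 1 (fully open). In form: [[[tx, ty, tz, turn, fingers], ...]]. A call has 1 to 12 rows; each row shifts and turns the commanded pose from where the row before left it, along the tool's axes as they then stand; what a row does not reach is not made up. A row lasts 1/8 s, in which the tool goes at most 62.5 mm and 10.7 degrees, less where a joint would pass 70% of its speed; a pose out of reach is approached as far as the arm can. A call is refused whole if a number of a shift passes 62.5 or a number of a turn 10.7, either way. A call with a gripper value outside its range is refused whole. The fingers move at their own pace and stop on an object; "force" is the grip in N (left out, the last holds). Time passes only in rows, so rows that do not move let the fingers close. It gives the time, the measured TCP pose, the force and the opening at its end, in the units of the state.
- manip.observe(): the state, without advancing time (a new reading comes with each control period).
- manip.snapshot(name): name is "side" or "top" or "wrist"; returns the picture (420x560x3 uint8, red, green, blue); there is no depth.
- manip.calibration(name): a dict with "intrinsics" (3x3 intrinsics, pixels), "k1" (the pictures are not rectified: a ray, as slopes to the right and down, at radius r is drawn at 1 + k1 r^2 times it, then the intrinsics apply), "position" and "attitude" of the camera in the world; the wrist camera has in their place "hand_eye" (4x4, takes a point from camera to tool coordinates, whose origin is the TCP and whose axes are the tool frame's). Camera axes: x right, y up, looking along -z (the intrinsics and any distortion apply to the point x, -y, -z); pixel columns grow to the right and rows downward; lengths in mm; the calibration is good to about 2 mm. A picture is of the moment at which its call begins: read the wrist's pose just before it. calibration takes no time and is no camera call.
- manip.job_done(): hands the job in, once; it reports no verdict.
The state is a dict: "time": time; "joint_pos": joint angles; "joint_vel": joint speeds; "joint_efforts": joint torques, N m; "tcp_pos": TCP position; "ee_rot": TCP orientation; "force": force on the tool from outside, world axes, zero at the start; "wrist_torque": the same for the moment, N m; "opening": finger opening in mm.
Only numpy, scipy, OpenCV 4.12 (cv2) and the standard library are available. Lean on these libraries where they do the work, as an engineer would, in place of code of your own. Each camera call takes 0.05 s, during which the arm holds its last target.

## Working session

There is one attempt and no reset: what is moved stays moved. The work goes in short steps, Python scripts to look and compute and a tool call to move; the robot and the scene stay as the last step left them, time stands still between calls to the robot, and variables do not carry over. Pictures are saved under pics/ and viewed, and the job is handed in when it is done.

Besides the shell and the picture viewer there is one more tool, called after ">>>" as name(argument=value, ...), one argument or row to a line, values as JSON. drive_tool: Moves the arm, as the interface text tells. Its arguments: {"type":"object","properties":{"targets":{"type":"array","items":{"type":"array","items":{"type":"array","items":{"type":"number"}}}},"force":{"type":"number"}},"required":["targets"]}

```bash
ls; mkdir -p pics; python3 - <<'E'
from rig import manip
import cv2
s=manip.observe()
print(s)
for n in ["side","top","wrist"]:
    im=manip.snapshot(n); cv2.imwrite(f"pics/{n}0.png",im[:,:,::-1])
    print(n,manip.calibration(n))
E
```

```text
pics
{'time': 0.0, 'joint_pos': array([-1.35655297,  0.33286318, -0.06471601,  1.46096091,  0.02160978,
        1.34993106, -0.08845991]), 'joint_vel': array([-6.26215306e-05, -5.13503261e-04,  2.92152442e-04,  9.07103025e-04,
        8.00444467e-04, -6.73919987e-04, -2.32163350e-04]), 'joint_efforts': array([-1.21642021e-03, -6.25452089e+01,  4.81491478e-02, -3.91605091e+01,
        1.61021564e-02,  1.00887939e-02,  1.98259005e-05]), 'tcp_pos': array([146.55494223, 607.16782884, 230.51206469]), 'ee_rot': array([ 0.70212261,  0.08299623,  0.70219249, -0.0840308 ]), 'force': array([-0.49457076, -0.61377715,  0.60905403]), 'wrist_torque': array([-0.03177144, -0.00319194, -0.03937216]), 'opening': 85.10163775684256}
side {'intrinsics': array([[385.92984425,   0.        , 285.83415838],
       [  0.        , 385.92984425, 206.10334298],
       [  0.        ,   0.        ,   1.        ]]), 'k1': -0.023107426387345406, 'position': array([  24.15233195, -634.10050923,  567.6982186 ]), 'attitude': array([ 0.827186  ,  0.46074876, -0.15368432, -0.28258632])}
top {'intrinsics': array([[428.411
[... 163 characters left out ...]
49, 'position': array([ 360.06205833,  -25.57053038, 1108.11093891]), 'attitude': array([ 0.7139767 ,  0.05605704, -0.05646658, -0.69563381])}
wrist {'intrinsics': array([[299.15608865,   0.        , 282.07854454],
       [  0.        , 299.15608865, 206.95270849],
       [  0.        ,   0.        ,   1.        ]]), 'k1': -0.05885561075802616, 'hand_eye': array([[-1.03105897e-03,  2.74642097e-01, -9.61545972e-01,
        -1.43903993e+02],
       [ 9.99999433e-01,  5.39574040e-04, -9.18176214e-04,
        -5.26910125e-01],
       [ 2.66655404e-04, -9.61546373e-01, -2.74642497e-01,
        -7.04837754e+01],
       [ 0.00000000e+00,  0.00000000e+00,  0.00000000e+00,
         1.00000000e+00]])}
```

View pics/top0.png

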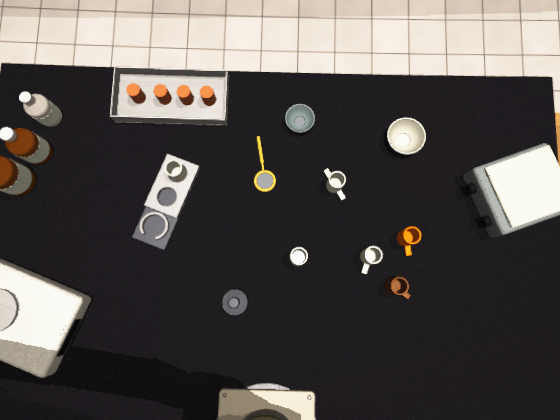

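View pics/side0.png

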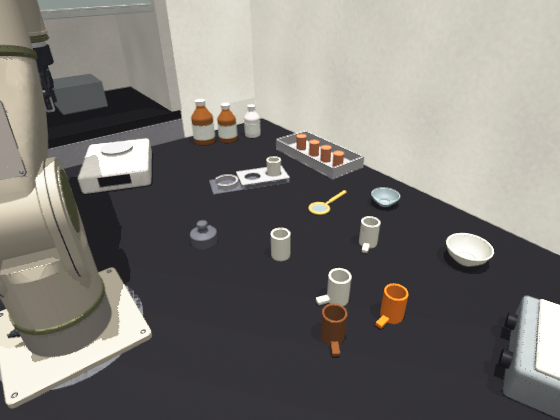

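View pics/wrist0.png

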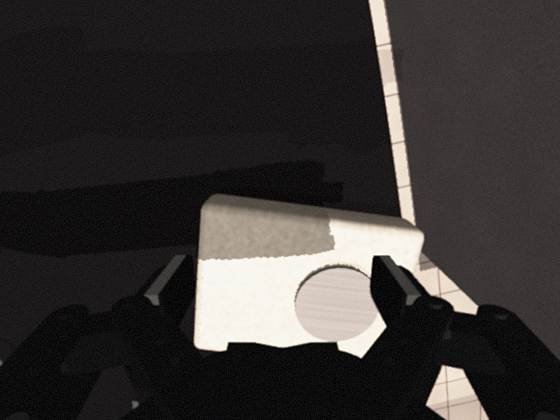

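```bash
python3 - <<'E'
import cv2,numpy as np
t=cv2.imread('pics/top0.png');s=cv2.imread('pics/side0.png')
def c(im,x,y,w,h,f):return cv2.resize(im[y:y+h,x:x+w],None,fx=f,fy=f,interpolation=cv2.INTER_CUBIC)
a=c(t,340,225,60,60,6);b=c(t,120,145,90,110,5)
d=c(s,300,250,80,80,6);e=c(s,200,145,100,60,6)
def put(A,B):
    H=max(A.shape[0],B.shape[0]);o=np.zeros((H,A.shape[1]+B.shape[1],3),np.uint8);o[:A.shape[0],:A.shape[1]]=A;o[:B.shape[0],A.shape[1]:]=B;return o
o=put(a,b);cv2.imwrite('pics/c1.png',np.clip(o.astype(float)*1.3,0,255));
cv2.imwrite('pics/c2.png',put(d,c(s,200,145,60,60,5)))
E
```

```text
[ WARN:0@0.094] global loadsave.cpp:1063 imwrite_ Unsupported depth image for selected encoder is fallbacked to CV_8U.
```

View pics/c1.png

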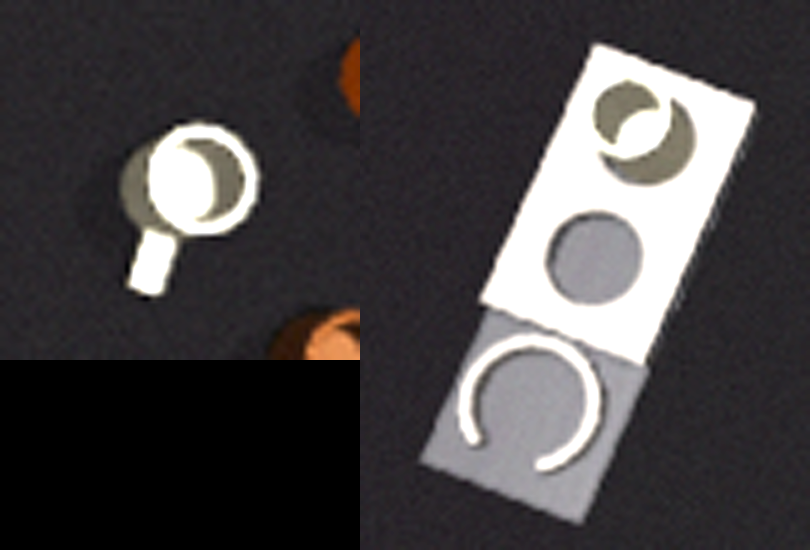

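View pics/c2.png

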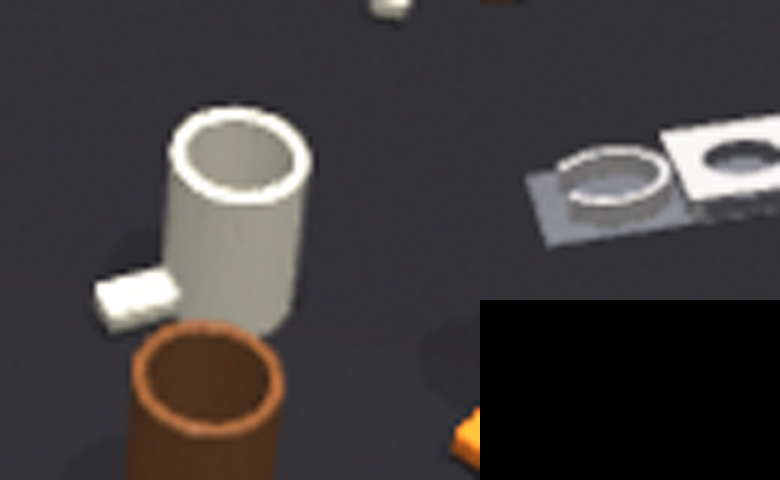

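```bash
cat > h.py <<'E'
import numpy as np,cv2
from scipy.spatial.transform import Rotation as R
from rig import manip
def cam(n,st=None):
    c=manip.calibration(n)
    if n=='wrist':
        T=c['hand_eye'];q=st['ee_rot'];Rt=R.from_quat(np.r_[q[1:],q[0]]).as_matrix()
        return c['intrinsics'],c['k1'],st['tcp_pos']+Rt@T[:3,3],Rt@T[:3,:3]
    q=c['attitude'];return c['intrinsics'],c['k1'],c['position'],R.from_quat(np.r_[q[1:],q[0]]).as_matrix()
def ray(C,px,z):
    K,k,p,Rm=C
    px=np.atleast_2d(px).astype(float)
    u=cv2.undistortPoints(px[:,None],K,np.array([k,0,0,0]),None,None,None)[:,0]
    d=np.c_[u[:,0],-u[:,1],-np.ones(len(u))]@Rm.T
    t=(z-p[2])/d[:,2:];return p+t*d
def proj(C,P):
    K,k,p,Rm=C;c=(np.atleast_2d(P)-p)@Rm
    s=np.c_[c[:,0],-c[:,1]]/-c[:,2:];r=(s**2).sum(1,keepdims=True);s=s*(1+k*r)
    return s@K[:2,:2].T+K[:2,2]
E
python3 - <<'E'
from h import *
T=cam('top');S=cam('side')
def cr(x,y,x0,y0,f,off=0):return [x0+(x-off+.5)/f-.5,y0+(y+.5)/f-.5]
a=lambda x,y:cr(x,y,340,225,6); b=lambda x,y:cr(x,y,120,145,5,360)
rim=ray(T,a(204,180),62)[0]; lug=ray(T,a(145,291),13)[0]
print('rim',rim,'lug',lug,np.linalg.norm((lug-rim)[:2]),np.degrees(np.arctan2(*(lug-rim)[1::-1])))
col=ray(T,b(531.5,405),19)[0]; n=ray(T,b(507,455),19)[0]
print('col',col,np.degrees(np.arctan2(*(n-col)[1::-1])))
e=ray(T,[b(422,462),b(482,306),b(583,524),b(646,366)],3);print(e)
print([np.degrees(np.arctan2(*(e[i]-e[i+1])[1::-1])) for i in (0,2)])
e=ray(T,[b(482,300),b(595,43),b(643,362),b(755,103)],20);print(e)
print([np.degrees(np.arctan2(*(e[i]-e[i+1])[1::-1])) for i in (0,2)])
# side
d=lambda x,y:cr(x,y,300,250,6); g=lambda x,y:cr(x,y,200,145,5,480)
print('side rim',ray(S,d(240,154),62)[0],'lug top mid outer',ray(S,d(102,308),13)[0])
print('side col',ray(S,g(614,177),19)[0])
print('proj', proj(S,[rim]),d(240,154))
for nm,p,z in [('none',(299,255),62),('brown',(398,285),62),('orange',(412,236),62)]:print(nm,ray(T,p,z)[0])
E
```

```text
rim [ 444.02299024 -253.08197829   62.        ] lug [ 400.47346154 -238.43232364   13.        ] 45.94751169698786 161.40754138650846
col [507.04683127 298.91956286  19.        ] 158.02482582924523
[[478.12557387 357.47664122   3.        ]
 [560.68180685 333.08736055   3.        ]
 [448.1628228  272.86411233   3.        ]
 [531.21991057 245.992071     3.        ]]
[np.float64(163.54147474994562), np.float64(162.07168645418747)]
[[560.73074017 327.80644192  20.        ]
 [699.36520317 279.14986051  20.        ]
 [530.6228101  243.47774911  20.        ]
 [669.33948178 193.82467284  20.        ]]
[np.float64(160.66044087847567), np.float64(160.3053756837141)]
side rim [ 444.81068426 -251.21405505   62.        ] lug top mid outer [ 398.47713216 -239.66392912   13.        ]
side col [508.29589321 297.27666694  19.        ]
proj [[339.9702531  275.94197293]] [339.5833333333333, 275.25]
none [438.11466554 -71.57875441  62.        ]
brown [ 372.5920725  -310.75075648   62.        ]
orange [ 492.11005629 -347.16969792   62.        ]
```

```bash
python3 - <<'E'
from h import *
s=manip.observe();q=s['ee_rot'];M=R.from_quat(np.r_[q[1:],q[0]]).as_matrix()
print(M.round(3),s['time']); print(np.degrees(np.arctan2(M[1,1],M[0,1])))
E
```

```text
[[-0.     0.235  0.972]
 [-0.001  0.972 -0.235]
 [-1.    -0.001  0.   ]] 0.15
76.4359968104947
```

>>> drive_tool(
  targets=[
    [[0, -20, 30, 5, 1], [0, -27, 38, 0, 1], [0, -27, 38, 0, 1], [0, -27, 38, 0, 1], [0, -27, 38, 0, 1], [0, -27, 38, 0, 1], [0, -27, 38, 0, 1], [0, -27, 38, 0, 1], [0, -27, 38, 0, 1], [0, -27, 38, 0, 1], [0, -27, 38, 0, 1], [0, -30, 20, 0, 1]],
  ],
)

```text
time: 1.65
tcp_pos: [455.7, 167.5, 231.1]
ee_rot: [0.698, 0.114, 0.698, -0.115]
force: [0.1, 0.2, 0.1]
opening: 85.5
```

>>> drive_tool(
  targets=[
    [[0, -40, 12, 0, 1], [0, -40, 12, 0, 1], [0, -40, 12, 0, 1], [0, -40, 12, 0, 1], [0, -40, 12, 0, 1], [0, -40, 12, 0, 1], [0, -40, 12, 0, 1], [0, -40, 12, 0, 1], [0, -40, 12, 0, 1], [0, -40, 12, 0, 1], [0, 0, 0, 0, 1], [0, 0, 0, 0, 1]],
  ],
)

```text
time: 3.15
tcp_pos: [441.1, -247.5, 231.0]
ee_rot: [0.698, 0.114, 0.698, -0.114]
force: [0.0, 0.5, 0.2]
opening: 85.4
```

```bash
cat > look.py <<'E'
from h import *
import sys,json,pickle
def look(name):
    s=manip.observe();im=manip.snapshot('wrist');cv2.imwrite(f'pics/{name}.png',im[:,:,::-1]);pickle.dump(s,open(f'{name}.pkl','wb'))
    q=s['ee_rot'];M=R.from_quat(np.r_[q[1:],q[0]]).as_matrix()
    print(s['time'],s['tcp_pos'].round(1),'jawyaw',np.degrees(np.arctan2(M[1,1],M[0,1])).round(2),s['joint_pos'].round(2),s['opening'],s['force'].round(2),M[:,0].round(4))
if __name__=='__main__':look(sys.argv[1])
E
python3 look.py w1
```

```text
3.15 [ 441.1 -247.5  231. ] jawyaw 71.44 [-0.39  0.06  0.86  1.81 -0.05  1.3   1.72] 85.41558233434435 [0.   0.51 0.24] [-5.e-04  4.e-04 -1.e+00]
```

View pics/w1.png

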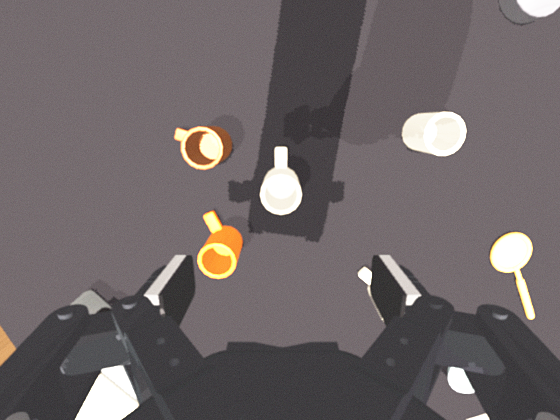

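```bash
python3 - <<'E'
import pickle
from h import *
s=pickle.load(open('w1.pkl','rb'));C=cam('wrist',s)
im=cv2.imread('pics/w1.png');c=cv2.resize(im[130:230,220:340],None,fx=6,fy=6,interpolation=cv2.INTER_CUBIC);cv2.imwrite('pics/w1c.png',c)
r=ray(C,[281,191],62)[0];l=ray(C,[281,148],13)[0];print(r,l,np.linalg.norm((l-r)[:2]),np.degrees(np.arctan2(*(l-r)[1::-1])))
E
```

```text
[ 441.66482406 -249.12046469   62.        ] [ 402.35640553 -235.98674139   13.        ] 41.444498487818684 161.52450255321722
```

View pics/w1c.png

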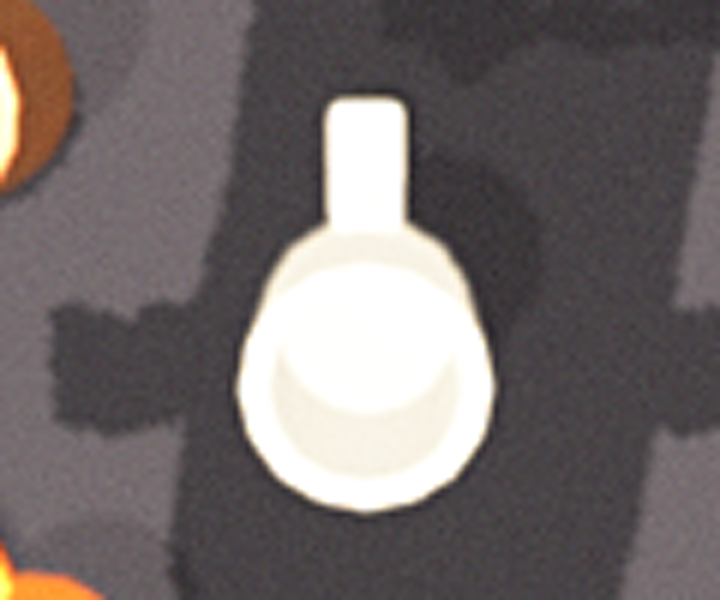

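>>> drive_tool(
  targets=[
    [[20, -2.3, 4.3, 0, 1], [40, 0, 0, 0, 1], [40, 0, 0, 0, 1], [40, 0, 0, 0, 1], [30, 0, 0, 0, 1], [20, 0, 0, 0, 1], [18, 0, 0, 0, 1], [0, 0, 0, 0, 1], [0, 0, 0, 0, 1]],
  ],
  force=40,
)

```text
time: 4.32
tcp_pos: [445.0, -251.6, 23.9]
ee_rot: [0.698, 0.114, 0.698, -0.114]
force: [0.9, -0.7, 0.2]
opening: 85.4
```

```bash
python3 look.py w2
```

```text
4.325 [ 445.  -251.6   23.9] jawyaw 71.44 [-0.24  0.39  0.77  2.   -0.36  0.88  1.97] 85.40699550220351 [ 0.9  -0.71  0.18] [ 9.e-04 -0.e+00 -1.e+00]
```

View pics/w2.png

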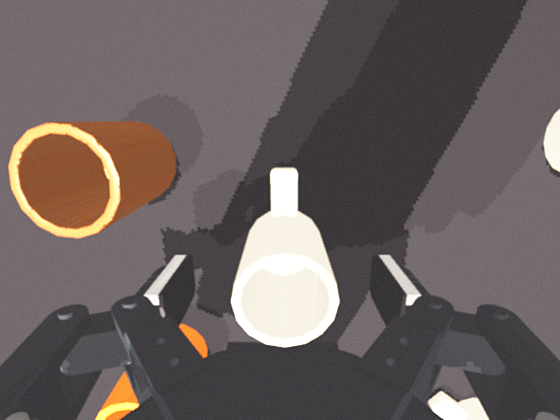

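The boat (rim centre about (286,298), lug tip at (285,168)) sits midway between the open pads, and nothing else is between them. I'll close on it now.

>>> drive_tool(
  targets=[
    [[0, 0, 0, 0, 0.45], [0, 0, 0, 0, 0.3], [0, 0, 0, 0, 0.3], [0, 0, 0, 0, 0.3], [0, 0, 0, 0, 0.3], [0, 0, 0, 0, 0.3]],
  ],
  force=40,
)

```text
time: 5.12
tcp_pos: [444.7, -251.7, 23.8]
ee_rot: [0.698, 0.114, 0.698, -0.114]
force: [-1.9, 1.6, 7.7]
opening: 43.8
```

```bash
python3 look.py w3
```

```text
5.125 [ 444.7 -251.7   23.8] jawyaw 71.43 [-0.24  0.39  0.77  2.   -0.36  0.88  1.97] 43.80116690835833 [-1.86  1.61  7.69] [ 5.e-04  4.e-04 -1.e+00]
```

View pics/w3.png

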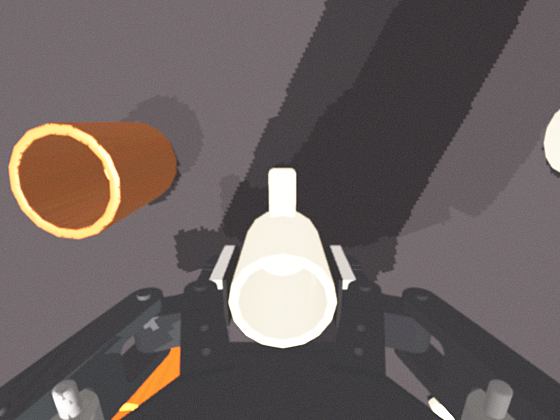

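>>> drive_tool(
  targets=[
    [[-10, 0, 0, 0, 0.3], [-30, 0, 0, 0, 0.3], [-40, 0, 0, 0, 0.3], [-40, 0, 0, 0, 0.3], [-10, 20, -4, 0, 0.3], [0, 37, -8, 0, 0.3], [0, 37, -8, 0, 0.3], [0, 37, -8, 0, 0.3], [0, 37, -8, 0, 0.3], [0, 37, -8, 0, 0.3], [0, 37, -8, 0, 0.3], [0, 37, -8, 0, 0.3]],
  ],
)

```text
time: 6.68
tcp_pos: [476.5, 33.0, 153.9]
ee_rot: [0.698, 0.114, 0.698, -0.114]
force: [0.4, 0.3, -0.4]
opening: 43.7
```

>>> drive_tool(
  targets=[
    [[0, 37, -8, 0, 0.3], [0, 37, -8, 0, 0.3], [0, 37, -8, 0, 0.3], [0, 37, -8, 0, 0.3], [0, 37, -8, 0, 0.3], [0, 37, -8, 0, 0.3], [0, 30, -6, 0, 0.3], [0, 10, -2, 0, 0.3], [0, 0, 0, 0, 0.3], [0, 0, 0, 0, 0.3]],
  ],
)

```text
time: 7.92
tcp_pos: [507.1, 296.5, 153.5]
ee_rot: [0.698, 0.115, 0.698, -0.115]
force: [1.2, -0.1, -0.3]
opening: 43.7
```

```bash
python3 look.py w4; python3 -c "
from rig import manip
import cv2
for n in ['top','side']:
    cv2.imwrite(f'pics/{n}1.png',manip.snapshot(n)[:,:,::-1])"
```

```text
7.925 [507.1 296.5 153.5] jawyaw 71.32 [-0.99  0.32  0.47  1.69 -0.15  1.17  0.76] 43.73645123576154 [ 1.15 -0.06 -0.29] [ 1.e-04 -4.e-04 -1.e+00]
```

View pics/w4.png

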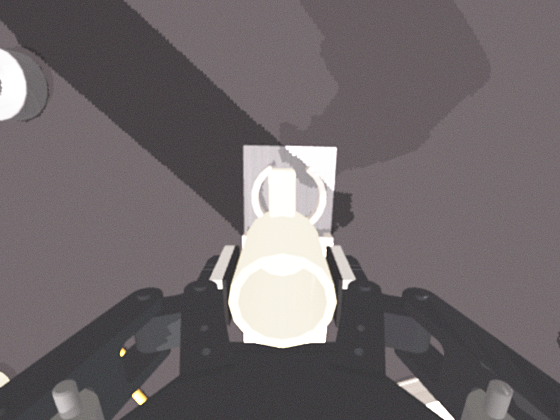

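View pics/side1.png

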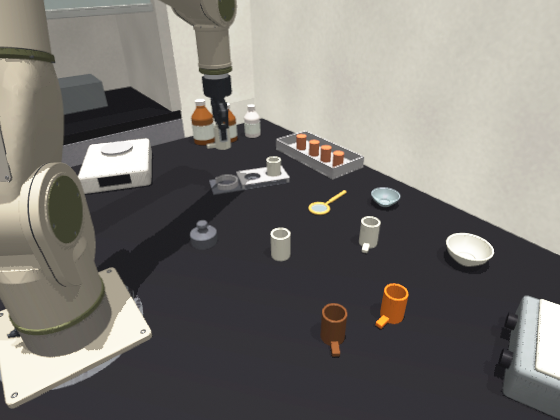

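```bash
python3 - <<'E'
import pickle
from h import *
s=pickle.load(open('w4.pkl','rb'));C=cam('wrist',s)
im=cv2.imread('pics/w4.png');c=cv2.resize(im[135:250,225:355],None,fx=6,fy=6,interpolation=cv2.INTER_CUBIC);c=np.clip(c*0.7,0,255).astype(np.uint8);cv2.imwrite('pics/w4c.png',c)
q=s['ee_rot'];M=R.from_quat(np.r_[q[1:],q[0]]).as_matrix()
c3=np.array([507.5,298.3,19]);th=np.radians(160.8)
print('tool offset of estimate',M.T@(c3-s['tcp_pos']))
def circ(r,z,c=c3):
    a=np.linspace(0,2*np.pi,73);return np.c_[c[0]+r*np.cos(a),c[1]+r*np.sin(a),0*a+z]
# overlay
big=cv2.resize(im[135:250,225:355],None,fx=6,fy=6,interpolation=cv2.INTER_CUBIC)
for r,z in((30,19),(35,19)):
    p=(proj(C,circ(r,z))-[225,135]+.5)*6-.5;cv2.polylines(big,[p.astype(int)],True,(0,0,255),1)
cv2.imwrite('pics/w4o.png',big)
E
```

```text
tool offset of estimate [134.52391889   1.89576406  -0.21945431]
```

View pics/w4o.png

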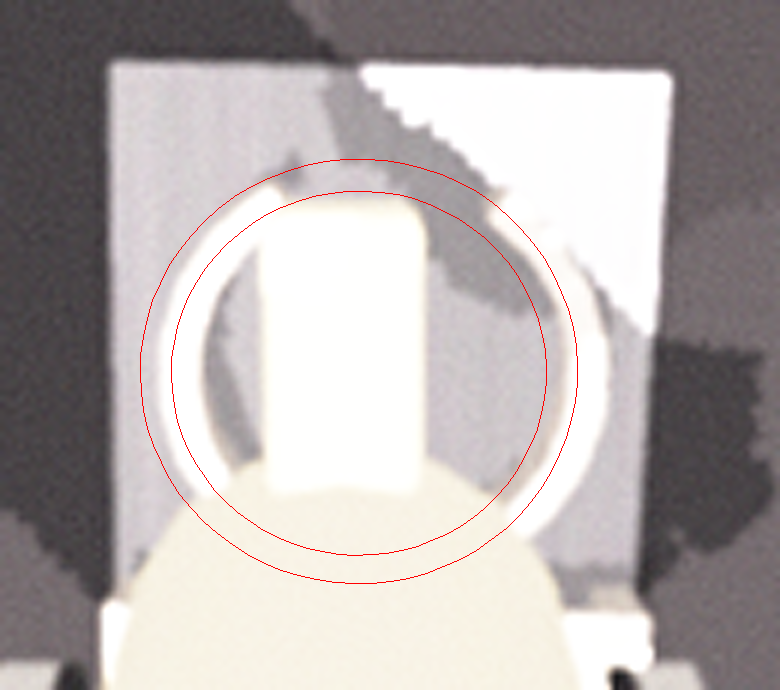

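>>> drive_tool(
  targets=[
    [[10, 2, 0, 0, 0.3], [25, 2, 0, 0, 0.3], [25, 0, 0, 0, 0.3], [20, 0, 0, 0, 0.3], [5, 0, 0, 0, 0.3], [0, 0, 0, 0, 0.3], [0, 0, 0, 0, 0.3]],
  ],
)

```text
time: 8.95
tcp_pos: [508.5, 302.3, 69.2]
ee_rot: [0.698, 0.115, 0.698, -0.114]
force: [-0.1, 0.3, -0.6]
opening: 43.9
```

```bash
python3 look.py w5; python3 - <<'E'
import pickle
from h import *
for n in ['top','side']:
    cv2.imwrite(f'pics/{n}2.png',manip.snapshot(n)[:,:,::-1])
s=pickle.load(open('w5.pkl','rb'));C=cam('wrist',s)
im=cv2.imread('pics/w5.png')
cv2.imwrite('pics/w5c.png',cv2.resize(im[110:270,200:370],None,fx=4.7,fy=3.7,interpolation=cv2.INTER_CUBIC))
t=cv2.imread('pics/top2.png')[160:260,110:220];sd=cv2.imread('pics/side2.png')[110:210,190:300]
cv2.imwrite('pics/ts2.png',np.hstack([cv2.resize(x,None,fx=3.6,fy=3.6,interpolation=cv2.INTER_CUBIC) for x in (t,sd)]))
E
```

```text
8.95 [508.5 302.3  69.2] jawyaw 71.43 [-0.97  0.42  0.44  1.75 -0.21  1.01  0.79] 43.935179176184576 [-0.05  0.31 -0.6 ] [ 1.1e-03  9.0e-04 -1.0e+00]
```

View pics/w5c.png

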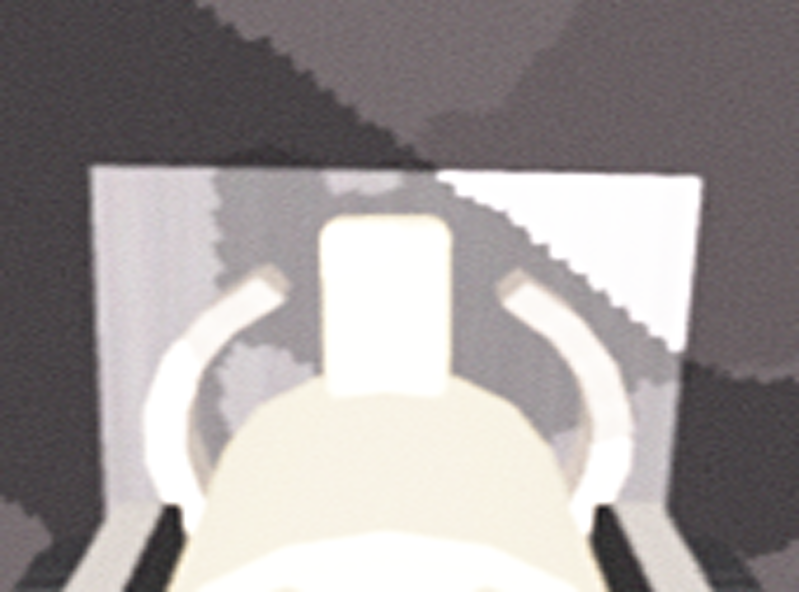

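View pics/ts2.png

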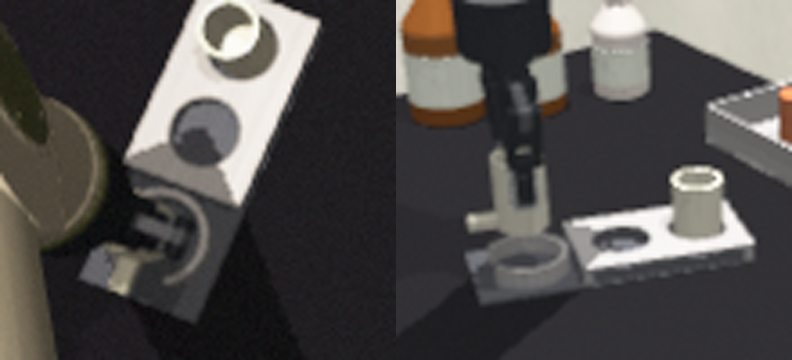

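```bash
python3 - <<'E'
import pickle
from h import *
s=pickle.load(open('w5.pkl','rb'));C=cam('wrist',s)
im=cv2.imread('pics/w5.png')
q=s['ee_rot'];M=R.from_quat(np.r_[q[1:],q[0]]).as_matrix()
f=5;x0,y0=205,130;big=cv2.resize(im[y0:y0+115,x0:x0+155],None,fx=f,fy=f,interpolation=cv2.INTER_CUBIC)
def T(y,z,h):
    p=s['tcp_pos']+M@np.array([0,y,z]);return [p[0],p[1],h]
for r in (30,35):
  a=np.linspace(np.arcsin(16/r),2*np.pi-np.arcsin(16/r),80)
  p=(proj(C,[T(.7+r*np.sin(t),-r*np.cos(t),19) for t in a])-[x0,y0]+.5)*f-.5
  cv2.polylines(big,[p.astype(int)],False,(0,0,255),1)
cv2.imwrite('pics/w5o.png',big)
E
```

```text
(no output)
```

View pics/w5o.png

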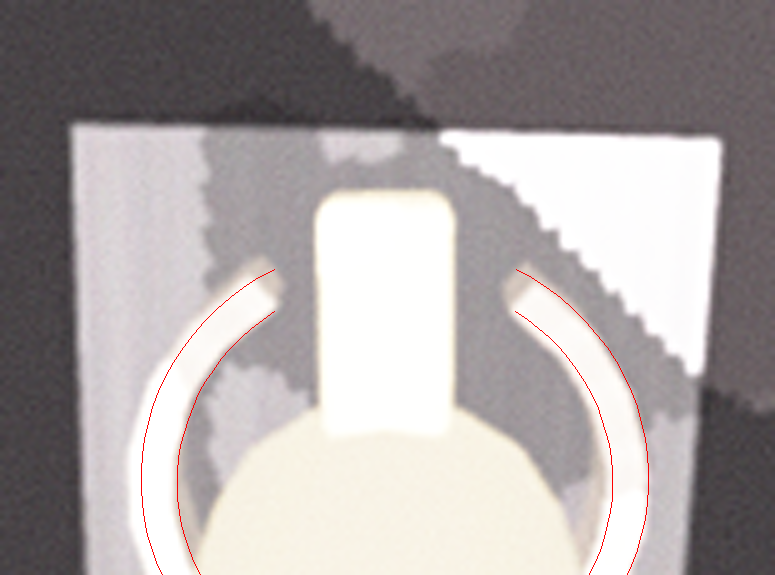

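>>> drive_tool(
  targets=[
    [[8, 0, 1, 0, 0.3], [12, 0, 0, 0, 0.3], [10, 0, 0, 0, 0.3], [6, 0, 0, 0, 0.3], [3, 0, 0, 0, 0.3], [0, 0, 0, 0, 0.3], [0, 0, 0, 0, 0.3]],
  ],
)

```text
time: 9.98
tcp_pos: [509.2, 301.8, 29.6]
ee_rot: [0.698, 0.114, 0.698, -0.114]
force: [0.2, -0.4, -0.7]
opening: 44.1
```

>>> drive_tool(
  targets=[
    [[1, 0, 0, 0, 0.3], [1, 0, 0, 0, 0.3], [0.8, 0, 0, 0, 0.3], [0, 0, 0, 0, 0.3], [0, 0, 0, 0, 0.3]],
  ],
)

```text
time: 10.6
tcp_pos: [509.0, 301.7, 26.9]
ee_rot: [0.698, 0.114, 0.698, -0.114]
force: [-2.5, -1.2, 5.5]
opening: 43.7
```

```bash
python3 look.py w6
```

```text
10.6 [509.  301.7  26.9] jawyaw 71.43 [-0.95  0.48  0.42  1.78 -0.24  0.94  0.81] 43.693017866739 [-2.54 -1.2   5.47] [ 0.e+00  3.e-04 -1.e+00]
```

View pics/w6.png

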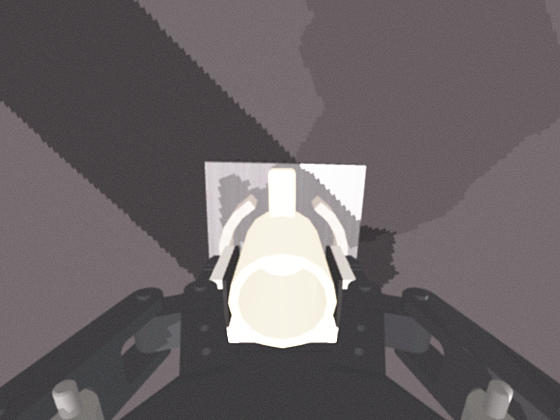

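The lug at (283,190) lies between the notch ends at (252,203) and (320,203). A 5 N contact force at the expected height says the boat is on the tray, so I'll release it and back off.

>>> drive_tool(
  targets=[
    [[0, 0, 0, 0, 0.6], [0, 0, 0, 0, 0.75], [0, 0, 0, 0, 0.9], [0, 0, 0, 0, 1], [0, 0, 0, 0, 1], [-15, 0, 0, 0, 1], [-30, 0, 0, 0, 1], [-40, 0, 0, 0, 1], [-40, 0, 0, 0, 1], [-30, 0, 0, 0, 1], [0, 0, 0, 0, 1], [0, 0, 0, 0, 1]],
  ],
)

```text
time: 12.15
tcp_pos: [508.8, 301.5, 181.5]
ee_rot: [0.698, 0.114, 0.698, -0.114]
force: [0.3, 0.4, 0.7]
opening: 85.2
```

```bash
python3 look.py w7;python3 - <<'E'
from h import *
sd=manip.snapshot('side')[:,:,::-1][110:210,190:300]
w=cv2.imread('pics/w7.png')
cv2.imwrite('pics/f.png',np.hstack([cv2.resize(sd,(440,400)),cv2.resize(w[80:340,160:420],(360,400))[:, :360]]))
E
```

```text
12.15 [508.8 301.5 181.5] jawyaw 71.43 [-1.    0.3   0.47  1.64 -0.15  1.23  0.75] 85.17275155454229 [0.32 0.44 0.69] [-2.e-04  1.e-04 -1.e+00]
```

View pics/f.png

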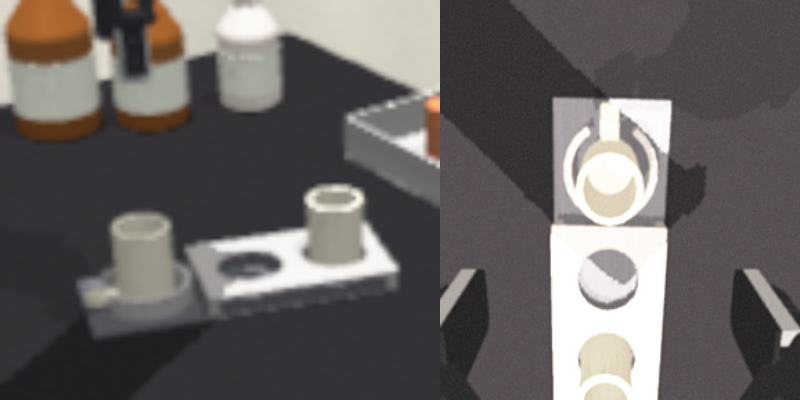

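```bash
python3 -c "
from rig import manip
print(manip.job_done())"
```

```text
the job is handed in; nothing more can be done
None
```

The single-lug boat is standing in the slotted collar with its lug in the notch. I handed the job in at about 12.2 s; `job_done` gave no verdict.

- **Moves:** I gripped the boat across its diameter, perpendicular to the lug. I carried it level to the collar and lowered it slowly. Contact came at the expected height, with about 5.5 N upward on the tool at TCP z 26.9 mm against 26.8 mm expected. I then opened the jaws and backed off 155 mm. The lug (about 161.4°) and the notch (about 161°) already pointed the same way, so no turn was needed while carrying.
- **Last checks:** the side and wrist pictures show the boat upright inside the ring, its lug out through the notch, and the neighbour still in its far hole. The tool force afterwards was under 1 N. I judged the boat's final position and the neighbour by eye and did not measure either again after release.
- **Disagreement:** from above, the wrist camera put the collar about 4 mm sideways of the top and side estimate. I looked again closer in and followed the wrist camera, which agreed within about 1 mm there.

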